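# Fish the spirit level out of the half-covered tool box

### The job

The yellow spirit level lies in the tool box and is longer than the opening that the screwed-down green tray board leaves; the tray may cover either end, so see which end is free. Grip the level, raise its free end out through the opening while its other end is still down in the box under the tray, and draw it out on the slant. Finish while holding it still in the gripper with every part of it at least 5 cm above the top of the tray board, and leave the other things on the bench and the tin on the tray where they are.

Things in the scene. Friction and masses are not known exactly. Their poses are not given: they have to be found in the camera images.
- level: yellow spirit level with black ends and green vials, a straight bar 290 long (its y axis) x 24 wide (x) x 26 high (z), 0.22 to 0.45 kg, evenly balanced, lying flat on the tool box's floor roughly along the box, mid-width. Origin: centre of its underside; z up as it lies.
- level_end_a (a point): centre of the level's end face at its +y end (145 from the middle, 13 above the underside)
- level_end_b (a point): centre of the level's end face at its -y end
- toolbox: open wooden tool box, fixed to the bench, outside 350 long (its y axis) x 200 wide (x); inside 330 x 180; floor 6 thick, walls 10 thick, wall tops at 92. Each end has a fixed dark lip lying on the wall tops, 92 to 102 high, that overhangs the inside by 20. Nothing else is in the box but the level. Origin: centre of the underside on the bench, z up.
- tray: green board, 70 along the box x 200 wide x 10 thick, screwed down against the lip at one end of the box (+y or -y: it changes), underside at 92, top at 102. With the lip it covers the last 90 of the inside; the opening from its edge to the far lip is 220 long. Origin: centre of its underside, 110 from the box's middle along the box's y.
- runners: two fixed light-wood runners, 10 wide, 8 high, on the tops of the box's long walls at the end that has no tray; they do not narrow the opening. Origin: midway between them at the height of the wall tops.
- tin: small closed tin, 44 diameter, 26 high, standing on the tray board; a bystander, not to be disturbed
- mallet: wooden mallet lying on the bench, head 65 x 125 x 50, handle 210 long; a bystander, not to be disturbed
- glue: white glue bottle with orange cap, 60 diameter, 170 high, standing on the left; a bystander, not to be disturbed
- mug: blue mug, 80 diameter, 95 high, on the right; a bystander, not to be disturbed
- tape: blue roll of tape lying flat, 100 outside diameter, 24 high, to the left of the box; a bystander, not to be disturbed
- screwdriver: screwdriver lying behind the box (it lies left to right); a bystander, not to be disturbed
- plane: small steel hand plane with wooden grips, 55 x 160 x 57 high, on the right near the robot; a bystander, not to be disturbed

How it is judged (in metres and radians):
On the way:
1. the gripped level slants through the opening: one end is out above the box while the other is still down inside it (((height (world z) of level_end_a above 0.115 m and height (world z) of level_end_b below 0.085 m and y of level_end_b in the frame of toolbox between -0.17 and 0.17 m and contact force between level and the fingers above 1 N) or (height (world z) of level_end_b above 0.115 m and height (world z) of level_end_a below 0.085 m and y of level_end_a in the frame of toolbox between -0.17 and 0.17 m and contact force between level and the fingers above 1 N))), for 0.2 s.
At the end, for the whole second after the job is handed in: the fingers hold the level (over 2 N), both its end-face centres are over 145 mm above the bench (the tray's top is at 102 mm), it touches neither box, tray nor runners, and it is still (below 0.03 m/s and 0.15 rad/s) (height (world z) of each of level_end_a, level_end_b above 0.145 m and contact force between level and the fingers above 2 N and contact force between level and toolbox below 0.2 N and contact force between level and tray below 0.2 N and contact force between level and runners below 0.2 N and linear speed of level below 0.03 m/s and angular speed of level below 0.15 rad/s); the arm keeps its last pose, push and grip.
It fails at once if a bystander (tin, mallet, glue, mug, tape, screwdriver, plane) is moved by more than 25 mm (distance of any of tin, mallet, glue, mug, tape, screwdriver, plane from where it was at the start of the episode above 0.025 m).
It also fails if it takes over 35 s, if anything falls off the work surface, if the arm or the gripper's body presses on something with over 40 N, if the wrist force passes 120 N, or if a joint passes its speed limit or range.

### The arm

A 7-joint arm with a two-finger parallel gripper is mounted at the origin on the work surface. World frame = base frame: x ahead of the robot, y to its left, z up, the work surface at z = 0. Lengths are in m, angles in degrees, forces in N, time in s.
With the tool pointing down it reaches from about 0.35 to 0.9 m from the base axis. Payload 8.1 kg.
Tool frame: the origin (TCP) lies where the fingers leave the gripper's body, on its centre line; the fingertips stand 73 mm ahead of it and the grasp point (between the pads) lies 54 mm ahead of it; z points along the fingers, y is the line along which they close (so a half turn about z gives the same grasp; the last joint's range is limited). The gripper opens to 85 mm and grips with 20 to 120 N. Pads are 22 mm wide; open, the fingers measure 114 mm over their backs; the gripper's body (76 mm by 85 mm) begins 54 mm behind the grasp point. The pads swing forward as they close: fully open they stand 13 mm farther back than shut.
Start: joints at [-81.452, 24.895, 1.432, 90.138, -0.665, 64.973, -4.303], TCP at [0.156, 0.605, 0.304] pointing down, gripper open.
Joint ranges: [-149.89, 149.89], [-25.12, 119.58], [-72.63, 75.52], [4.76, 147.25], [-75.54, 255.54], [6.69, 114.76], [-157.13, 157.13]. Speed limits (degrees/s): [127.2, 127.2, 172.46, 172.46, 180, 180, 180].

### API

Orientations are given as [roll, pitch, yaw] about the fixed x, y, z axes, in that order (R = Rz(yaw) Ry(pitch) Rx(roll)).
In Python, from plant import telemetry, eyes, order, nets gives the robot as it stands.
- The arm moves only by the tool servo_tool, never from a script. Its argument "commands" is a list of rows, each an object of numbers: "claw": the opening, from 0 (shut) to 1 (fully open); "dx", "dy", "dz": the shift along the world's x, y, z in m; "wx", "wy", "wz": the turn, a rotation vector about the world's x, y, z in degrees. A call has 1 to 20 rows; each row is the pose to reach, as a shift and turn from the pose commanded when the call began; what a row does not reach only later rows make up. A row lasts 1/8 s, in which the tool goes at most 62.5 mm and 10.7 degrees, less where a joint would pass 70% of its speed; a pose out of reach is approached as far as the arm can. A call with a gripper value outside its range is refused whole. The fingers move at their own pace and stop on an object; the grip force is fixed at half the most. Time passes only in rows, so rows that repeat a pose let the fingers close. It gives the time, the measured TCP pose, the force, the opening and the grip force at its end, in the units of the state.
- telemetry.get_state(): the state, without advancing time (a new reading comes with each control period).
- eyes.snapshot(name): name is "scene" or "top"; returns a dict with "pixels" (384x512x3 uint8, red, green, blue), "range_z" (384x512 float32, m along the optical axis (not along the pixel's ray), 0 where there is no reading), "fx", "fy", "cx", "cy" (pixels), "k1" (the pictures are not rectified: a ray, as slopes to the right and down, at radius r is drawn at 1 + k1 r^2 times it, then the intrinsics apply), "rvec" (rotation vector, rad) and "tvec" (3), from world to camera coordinates, as OpenCV has them. Camera axes: x right, y down, z forward; pixel columns grow to the right and rows downward; lengths in m; the calibration is good to about 2 mm. A picture is of the moment at which its call begins.
- order.sign_off(): hands the job in; it is judged then, once.
Trained networks look in a picture, given as the dict that the camera call returned (one of the last four; its "shot" number tells which), for a name from the list of things; names that differ only in an ending like _2 or _b are one class to them, and where a whole thing is asked for, a point or a joint stands for the part that bears it (a point fixed in the world has none). Each returns a list of dicts, best first, with "conf" (0 to 1); they miss things now and then, are a little off and sometimes report something else, mostly with a low value. They report only what shows in the picture. A call takes as long as a camera call.
- nets.find_in(picture, query): "extent" ([left, top, right, bottom] in pixels, round what is visible of it).
The state is a dict: "time": time; "qpos": joint angles; "dq": joint speeds; "joint_efforts": joint torques, N m; "eef_pos": TCP position; "ee_rot": TCP orientation; "force": force on the tool from outside, world axes, zero at the start; "torque": the same for the moment, N m; "grip_width": finger opening in m; "gripper_force": force on a finger pad.
Only numpy, scipy, OpenCV 4.12 (cv2) and the standard library are available. Lean on these libraries where they do the work, as an engineer would, in place of code of your own. Each camera call takes 0.05 s, during which the arm holds its last target. There are 200 camera calls.

## Working session

There is one attempt and no reset: what is moved stays moved. The work goes in short steps, Python scripts to look and compute and a tool call to move; the robot and the scene stay as the last step left them, time stands still between calls to the robot, and variables do not carry over. Pictures are saved under pics/ and viewed, at most 10 in all, crops included, and the job is handed in when it is done.

Besides the shell and the picture viewer there is one more tool, called after "Emit:" as name(argument=value, ...), one argument or row to a line, values as JSON. servo_tool: Moves the arm, as the interface text tells. Its arguments: {"type":"object","properties":{"commands":{"type":"array"}},"required":["commands"]}

```bash
mkdir -p pics; cat > h.py <<'E'
import numpy as np, cv2
from plant import telemetry, eyes, order, nets
def cloud(s):
    h,w=s["range_z"].shape
    u,v=np.meshgrid(np.arange(w),np.arange(h))
    K=np.array([[s["fx"],0,s["cx"]],[0,s["fy"],s["cy"]],[0,0,1]],float)
    p=cv2.undistortPoints(np.stack([u,v],-1).reshape(-1,1,2).astype(float),K,np.array([s["k1"],0,0,0.])).reshape(h,w,2)
    z=s["range_z"].astype(float)
    c=np.dstack([p*z[...,None],z])
    R=cv2.Rodrigues(np.array(s["rvec"],float))[0]
    return (c-np.array(s["tvec"],float).ravel())@R   # world
def save(s,n): cv2.imwrite("pics/"+n,s["pixels"][...,::-1])
E
python3 - <<'E'
from h import *
for n in("scene","top"):
    s=eyes.snapshot(n); save(s,n+"0.png"); np.savez(n+"0.npz",**s)
    for q in("level","toolbox","tray","tin","runners","mallet","glue","mug"):
        r=nets.find_in(s,q)
        print(n,q,[(np.round(x["extent"]),round(x["conf"],2)) for x in r[:2]])
print(telemetry.get_state())
a=cv2.imread("pics/scene0.png");b=cv2.imread("pics/top0.png")
E
```

```text
scene level [(array([204., 182., 273., 204.]), 0.77), (array([390., 151., 416., 204.]), 0.62)]
scene toolbox [(array([203., 178., 272., 201.]), 0.67), (array([158., 142., 289., 242.]), 0.55)]
scene tray [(array([168., 159., 206., 215.]), 0.86), (array([365., 147., 395., 170.]), 0.18)]
scene tin [(array([182., 194., 200., 207.]), 0.64)]
scene runners [(array([204., 180., 271., 204.]), 0.69), (array([240., 145., 278., 193.]), 0.49)]
scene mallet [(array([ 27., 189., 112., 252.]), 0.73)]
scene glue [(array([389., 153., 416., 200.]), 0.6)]
scene mug [(array([ 98., 250., 145., 295.]), 0.62), (array([203., 180., 271., 205.]), 0.45)]
top level [(array([226., 206., 300., 221.]), 0.75)]
top toolbox [(array([213., 174., 337., 253.]), 0.94)]
top tray [(array([296., 175., 325., 245.]), 0.9)]
top tin [(array([302., 177., 318., 191.]), 0.55)]
top runners [(array([224., 207., 300., 222.]), 0.67), (array([230., 181., 242., 247.]), 0.46)]
top mallet [(array([378., 186., 464., 270.]), 0.94)]
top glue [(array([ 90., 154., 122., 178.]), 0.92), (array([222., 209., 296., 221.]), 0.15)]
top mug [(array([353., 130., 394., 167.]), 0.71)]
{'time': 0.9, 'qpos': array([-81.45295984,  24.89191742,   1.43449856,  90.13796732,
        -0.66531799,  64.97397845,  -4.3056227 ]), 'dq': array([-0.03759946,  0.07046556, -0.02377154,  0.03118487,  0.07064974,
       -0.05252635,  0.01620985]), 'joint_efforts': array([-3.04984878e-04, -6.70276380e+01,  1.02350883e+00, -3.16551626e+01,
        1.54596276e-02,  2.24233263e-03,  2.09671077e-05]), 'eef_pos': array([0.15574492, 0.6052885 , 0.30395522]), 'ee_rot': array([1.79995470e+02, 5.26496936e-04, 1.65564638e+02]), 'force': array([ 0.05070819,  0.36646169, -0.08552231]), 'torque': array([-0.04523168, -0.03435993, -0.02453086]), 'gripper_force': 0.0, 'grip_width': 0.08537187374601296}
```

View pics/scene0.png

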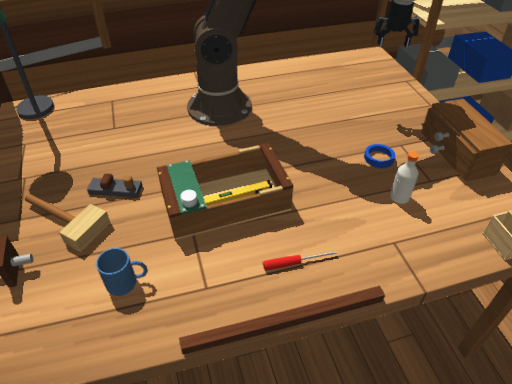

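View pics/top0.png

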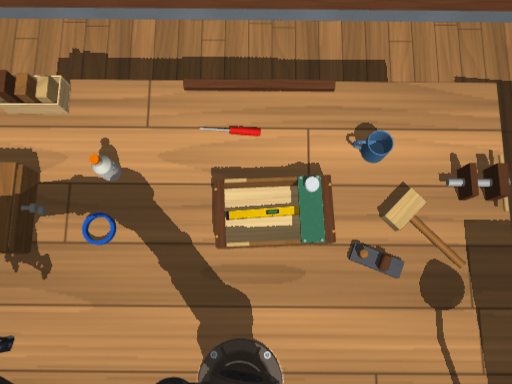

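The level runs left–right in the top view (px 226–300, row ~213). The green tray with the tin is on the right (−y), so the left (+y) end of the level is free. Next I'll measure positions.

```bash
python3 - <<'E'
from h import *
for n in("top","scene"):
    s=dict(np.load(n+"0.npz")); W=cloud(s); hsv=cv2.cvtColor(s["pixels"],cv2.COLOR_RGB2HSV)
    H,S,V=[hsv[...,i].astype(int) for i in range(3)]
    ok=s["range_z"]>0
    x0,y0,x1,y1=(205,168,345,258) if n=="top" else (150,138,300,245)
    roi=np.zeros_like(ok); roi[y0:y1,x0:x1]=1
    for name,m in(("level",(H>=22)&(H<=32)&(S>220)&(V>150)),("tray",(H>60)&(H<95)&(S>90))):
        m=m&ok&roi
        P=W[m]
        if name=="level": P=P[(P[:,2]>0.015)&(P[:,2]<.06)]
        else: P=P[P[:,2]>.09]
        c=P[:,:2].mean(0); zt=np.percentile(P[:,2],[10,50,90])
        r=cv2.minAreaRect(P[:,:2].astype(np.float32))
        print(n,name,len(P),"mean",c.round(4),"z",zt.round(4),"rect",np.round(r[0],4),np.round(r[1],4),round(r[2],2))
        d=cv2.fitLine(P[:,:2].astype(np.float32),cv2.DIST_L2,0,.01,.01).ravel(); print(" dir deg",np.degrees(np.arctan2(d[1],d[0])))
        print(" ymin,max pts",P[P[:,1].argmin()].round(4),P[P[:,1].argmax()].round(4))
    P=W[ok&roi]; P=P[(P[:,2]>.084)&(P[:,2]<.108)]
    r=cv2.minAreaRect(P[:,:2].astype(np.float32)); print(n,"box rim rect",r)
    Q=W[ok&roi];Q=Q[(Q[:,2]>.112)&(Q[:,2]<.14)]
    print("tin top",len(Q),Q.mean(0).round(3) if len(Q) else "")
s=dict(np.load("top0.npz")); b=s["pixels"][165:260,200:350,::-1]
cv2.imwrite("pics/crop.png",cv2.resize(b,None,fx=5,fy=5,interpolation=2))
E
```

```text
top level 435 mean [ 0.4992 -0.0546] z [0.0277 0.0313 0.0349] rect [ 0.4998 -0.0588] [0.0244 0.2004] 5.05
 dir deg -85.31891
 ymin,max pts [ 0.4972 -0.158   0.0242] [0.4891 0.0409 0.0255]
top tray 1279 mean [ 0.4897 -0.2034] z [0.0977 0.1011 0.1045] rect [ 0.5033 -0.2036] [0.1965 0.0696] 2.96
 dir deg 5.25322
 ymin,max pts [ 0.4369 -0.2419  0.0983] [ 0.557  -0.1664  0.1058]
top box rim rect ((0.4972229301929474, -0.0944921225309372), (0.20193444192409515, 0.35093188285827637), 2.962895393371582)
tin top 175 [ 0.571 -0.204  0.126]<stdin>:13: RuntimeWarning: Mean of empty slice.
  ret = um.true_divide(
Traceback (most recent call last):
IndexError: index -1 is out of bounds for axis 0 with size 0
```

```bash
python3 - <<'E'
from h import *
for n in("scene","top"):
    s=dict(np.load(n+"0.npz")); W=cloud(s); hsv=cv2.cvtColor(s["pixels"],cv2.COLOR_RGB2HSV)
    H,S,V=[hsv[...,i].astype(int) for i in range(3)]
    ok=(s["range_z"]>0)
    roi=np.zeros_like(ok)
    if n=="scene": roi[178:208,200:276]=1
    else: roi[203:224,222:300]=1
    m=roi&ok&(H>=20)&(H<=34)&(S>180)&(V>110)&(W[...,2]<.075)
    P=W[m]; print(n,len(P)); 
    print(np.percentile(P[:,2],[2,10,50,90,98]).round(4))
    T=P[P[:,2]>np.percentile(P[:,2],50)]
    r=cv2.minAreaRect(P[:,:2].astype(np.float32)); print(r)
    # strip along level axis, near z 0.02-0.045: profile of V along axis
    a=np.radians(94.8); d=np.array([np.cos(a),np.sin(a)]); e=np.array([d[1],-d[0]])
    q=W[...,:2]-np.array([.499,-.0546]); t=q@d; l=q@e
    for lo in np.arange(-.12,.14,.01):
        k=roi&ok&(t>lo)&(t<lo+.01)&(abs(l)<.009)
        if k.sum(): print(round(lo,3),k.sum(),W[k][:,2].mean().round(4),hsv[k].mean(0).round())
s=dict(np.load("top0.npz")); b=s["pixels"][165:260,200:350,::-1]
c=dict(np.load("scene0.npz"))["pixels"][138:248,150:300,::-1]
f=lambda b:cv2.resize(b,(520,int(520*b.shape[0]/b.shape[1]))[::1],interpolation=2)
b,c=f(b),f(c); im=np.vstack([b,c]); h=im.shape[0]; im=cv2.resize(im,None,fx=590/h,fy=590/h); cv2.imwrite("pics/crop.png",im)
E
```

```text
scene 464
[0.0172 0.0213 0.0317 0.0348 0.0368]
((0.5041339993476868, -0.0579453781247139), (0.026378201320767403, 0.19957122206687927), 5.084264278411865)
-0.11 5 0.0334 [ 25. 179. 244.]
-0.1 16 0.0333 [ 25. 180. 248.]
-0.09 15 0.0329 [ 25. 182. 248.]
-0.08 15 0.0321 [ 25. 183. 248.]
-0.07 14 0.0335 [ 25. 180. 245.]
-0.06 13 0.0345 [ 37. 141. 134.]
-0.05 14 0.0346 [ 47. 139. 146.]
-0.04 11 0.0345 [ 49. 135. 150.]
-0.03 15 0.0335 [ 35. 148. 140.]
-0.02 12 0.0322 [ 25. 184. 245.]
-0.01 17 0.0329 [ 25. 182. 245.]
-0.0 13 0.0331 [ 25. 182. 247.]
0.01 14 0.0333 [ 25. 184. 246.]
0.02 15 0.0328 [ 25. 187. 246.]
0.03 12 0.0332 [ 25. 189. 244.]
0.04 15 0.0329 [ 24. 189. 241.]
0.05 15 0.0327 [ 24. 190. 242.]
0.06 15 0.033 [ 24. 191. 238.]
0.07 11 0.0334 [ 24. 191. 240.]
0.08 13 0.0337 [ 24. 191. 239.]
0.09 13 0.0338 [ 46. 145. 154.]
0.1 5 0.034 [36. 65. 71.]
0.11 6 0.0066 [ 18. 110. 183.]
0.12 9 0.0224 [ 15. 146.  73.]
top 537
[0.0026 0.0249 0.0308 0.0345 0.0366]
((0.5036668181419373, -0.06768756359815598), (0.03144843131303787, 0.21882236003875732), 5.0553669929504395)
-0.12 22 0.0501 [ 35. 209. 112.]
-0.11 20 0.0321 [ 24. 254. 181.]
-0.1 19 0.0317 [ 24. 255. 233.]
-0.09 15 0.0309 [ 24. 255. 233.]
-0.08 16 0.0315 [ 24. 255. 232.]
-0.07 19 0.031 [ 24. 255. 232.]
-0.06 21 0.0325 [ 44. 179. 142.]
-0.05 20 0.0321 [ 44. 182. 138.]
-0.04 16 0.0328 [ 49. 164. 124.]
-0.03 18 0.0311 [ 45. 163. 128.]
-0.02 21 0.031 [ 24. 241. 206.]
-0.01 20 0.0324 [ 24. 255. 233.]
-0.0 16 0.0329 [ 24. 255. 233.]
0.01 17 0.0317 [ 24. 255. 232.]
0.02 19 0.032 [ 24. 255. 231.]
0.03 22 0.0316 [ 24. 255. 230.]
0.04 18 0.0302 [ 24. 255. 228.]
0.05 18 0.0313 [ 24. 255. 224.]
0.06 18 0.0313 [ 24. 255. 226.]
0.07 21 0.0306 [ 24. 255. 227.]
0.08 19 0.0316 [ 24. 255. 227.]
0.09 16 0.032 [ 47. 183. 157.]
0.1 31 0.0565 [39. 97. 78.]
0.11 7 0.0868 [ 12. 153. 115.]
```

View pics/crop.png

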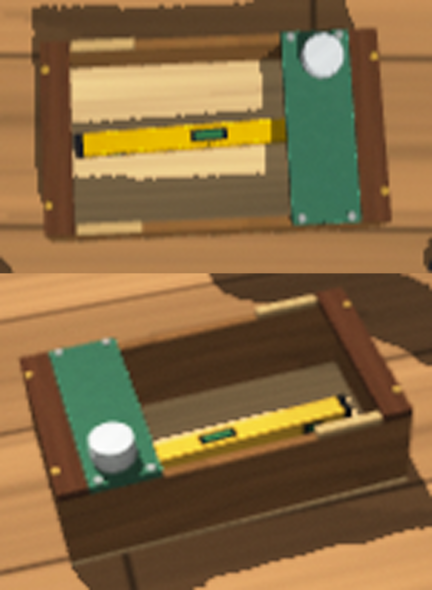

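The crop shows the level's black free end against the far +y lip (crop px ~80,145 in the top half) and its other end under the tray. Both views agree: top at z≈32 mm, yaw ≈5°, centre ≈(0.504, −0.095). I'll hover 45 mm toward the free end from the middle.

Emit:
servo_tool(
  commands=[
    {"claw":1,"dx":0.09,"dy":-0.17,"dz":0,"wz":-15},
    {"claw":1,"dx":0.18,"dy":-0.34,"dz":0,"wz":-40},
    {"claw":1,"dx":0.345,"dy":-0.655,"dz":0,"wz":-70.5},
    {"claw":1,"dx":0.345,"dy":-0.655,"dz":0,"wz":-70.5},
    {"claw":1,"dx":0.345,"dy":-0.655,"dz":0,"wz":-70.5},
    {"claw":1,"dx":0.345,"dy":-0.655,"dz":0,"wz":-70.5},
    {"claw":1,"dx":0.345,"dy":-0.655,"dz":-0.05,"wz":-70.5},
    {"claw":1,"dx":0.345,"dy":-0.655,"dz":-0.05,"wz":-70.5},
    {"claw":1,"dx":0.345,"dy":-0.655,"dz":-0.05,"wz":-70.5},
    {"claw":1,"dx":0.345,"dy":-0.655,"dz":-0.05,"wz":-70.5},
    {"claw":1,"dx":0.345,"dy":-0.655,"dz":-0.05,"wz":-70.5},
    {"claw":1,"dx":0.345,"dy":-0.655,"dz":-0.05,"wz":-70.5},
    {"claw":1,"dx":0.345,"dy":-0.655,"dz":-0.05,"wz":-70.5},
    {"claw":1,"dx":0.345,"dy":-0.655,"dz":-0.05,"wz":-70.5},
    {"claw":1,"dx":0.345,"dy":-0.655,"dz":-0.05,"wz":-70.5},
    {"claw":1,"dx":0.345,"dy":-0.655,"dz":-0.05,"wz":-70.5},
  ],
)

```text
schema error: expected keys claw, dx, dy, dz, wx, wy, wz
```

Emit:
servo_tool(
  commands=[
    {"claw":1,"dx":0.09,"dy":-0.17,"dz":0,"wx":0,"wy":0,"wz":-15},
    {"claw":1,"dx":0.18,"dy":-0.34,"dz":0,"wx":0,"wy":0,"wz":-40},
    {"claw":1,"dx":0.345,"dy":-0.655,"dz":0,"wx":0,"wy":0,"wz":-70.5},
    {"claw":1,"dx":0.345,"dy":-0.655,"dz":0,"wx":0,"wy":0,"wz":-70.5},
    {"claw":1,"dx":0.345,"dy":-0.655,"dz":0,"wx":0,"wy":0,"wz":-70.5},
    {"claw":1,"dx":0.345,"dy":-0.655,"dz":0,"wx":0,"wy":0,"wz":-70.5},
    {"claw":1,"dx":0.345,"dy":-0.655,"dz":0,"wx":0,"wy":0,"wz":-70.5},
    {"claw":1,"dx":0.345,"dy":-0.655,"dz":0,"wx":0,"wy":0,"wz":-70.5},
    {"claw":1,"dx":0.345,"dy":-0.655,"dz":-0.05,"wx":0,"wy":0,"wz":-70.5},
    {"claw":1,"dx":0.345,"dy":-0.655,"dz":-0.05,"wx":0,"wy":0,"wz":-70.5},
    {"claw":1,"dx":0.345,"dy":-0.655,"dz":-0.05,"wx":0,"wy":0,"wz":-70.5},
    {"claw":1,"dx":0.345,"dy":-0.655,"dz":-0.05,"wx":0,"wy":0,"wz":-70.5},
    {"claw":1,"dx":0.345,"dy":-0.655,"dz":-0.05,"wx":0,"wy":0,"wz":-70.5},
    {"claw":1,"dx":0.345,"dy":-0.655,"dz":-0.05,"wx":0,"wy":0,"wz":-70.5},
    {"claw":1,"dx":0.345,"dy":-0.655,"dz":-0.05,"wx":0,"wy":0,"wz":-70.5},
  ],
)

```text
time: 2.78
eef_pos: [0.5005, -0.0483, 0.2541]
ee_rot: [180.0, -0.0, 95.2]
force: [0.2, 0.0, -0.9]
grip_width: 0.0858
gripper_force: 0.0
```

Emit:
servo_tool(
  commands=[
    {"claw":1,"dx":0,"dy":0,"dz":-0.04,"wx":0,"wy":0,"wz":0},
    {"claw":1,"dx":0,"dy":0,"dz":-0.08,"wx":0,"wy":0,"wz":0},
    {"claw":1,"dx":0,"dy":0,"dz":-0.11,"wx":0,"wy":0,"wz":0},
    {"claw":1,"dx":0,"dy":0,"dz":-0.135,"wx":0,"wy":0,"wz":0},
    {"claw":1,"dx":0,"dy":0,"dz":-0.15,"wx":0,"wy":0,"wz":0},
    {"claw":1,"dx":0,"dy":0,"dz":-0.16,"wx":0,"wy":0,"wz":0},
    {"claw":1,"dx":0,"dy":0,"dz":-0.168,"wx":0,"wy":0,"wz":0},
    {"claw":1,"dx":0,"dy":0,"dz":-0.168,"wx":0,"wy":0,"wz":0},
    {"claw":1,"dx":0,"dy":0,"dz":-0.168,"wx":0,"wy":0,"wz":0},
  ],
)

```text
time: 3.9
eef_pos: [0.501, -0.0498, 0.0863]
ee_rot: [180.0, 0.0, 95.1]
force: [0.2, 0.5, 0.9]
grip_width: 0.0855
gripper_force: 0.0
```

```bash
python3 - <<'E'
from h import *
s=eyes.snapshot("scene"); t=eyes.snapshot("top")
f=lambda a:cv2.resize(a,(500,290),interpolation=2)
cv2.imwrite("pics/down.png",np.vstack([f(s["pixels"][120:250,130:330,::-1]),f(t["pixels"][160:270,190:350,::-1])]))
E
```

```text
(no output)
```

View pics/down.png

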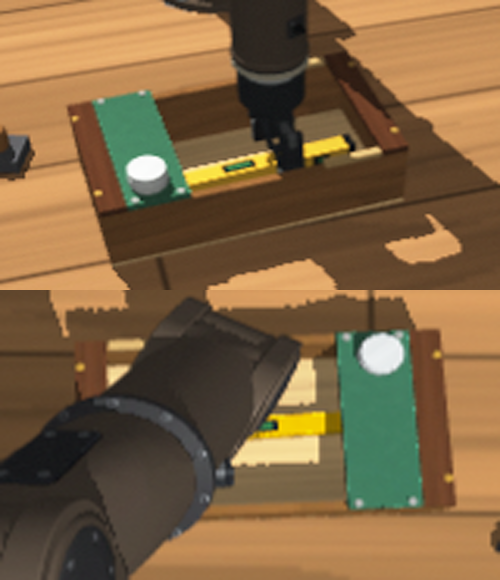

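The upper view shows the fingers straddling the level (px ~280,150), clear of the walls and tray. I'll close the gripper.

Emit:
servo_tool(
  commands=[
    {"claw":0,"dx":0,"dy":0,"dz":0,"wx":0,"wy":0,"wz":0},
    {"claw":0,"dx":0,"dy":0,"dz":0,"wx":0,"wy":0,"wz":0},
    {"claw":0,"dx":0,"dy":0,"dz":0,"wx":0,"wy":0,"wz":0},
    {"claw":0,"dx":0,"dy":0,"dz":0,"wx":0,"wy":0,"wz":0},
    {"claw":0,"dx":0,"dy":0,"dz":0,"wx":0,"wy":0,"wz":0},
    {"claw":0,"dx":0,"dy":0,"dz":0,"wx":0,"wy":0,"wz":0},
    {"claw":0,"dx":0,"dy":0,"dz":0,"wx":0,"wy":0,"wz":0},
    {"claw":0,"dx":0,"dy":0,"dz":0,"wx":0,"wy":0,"wz":0},
  ],
)

```text
time: 5.0
eef_pos: [0.5008, -0.0497, 0.0862]
ee_rot: [180.0, -0.0, 95.1]
force: [-0.3, -0.0, 5.3]
grip_width: 0.0227
gripper_force: 59.7
```

Emit:
servo_tool(
  commands=[
    {"claw":0,"dx":0,"dy":0,"dz":0.004,"wx":0,"wy":0,"wz":0},
    {"claw":0,"dx":0.0003,"dy":-0.0037,"dz":0.012,"wx":2.5,"wy":0.2,"wz":0},
    {"claw":0,"dx":0.0007,"dy":-0.0077,"dz":0.02,"wx":5,"wy":0.45,"wz":0},
    {"claw":0,"dx":0.001,"dy":-0.012,"dz":0.028,"wx":7.5,"wy":0.65,"wz":0},
    {"claw":0,"dx":0.0015,"dy":-0.017,"dz":0.036,"wx":10,"wy":0.9,"wz":0},
    {"claw":0,"dx":0.002,"dy":-0.022,"dz":0.043,"wx":12.5,"wy":1.1,"wz":0},
    {"claw":0,"dx":0.0024,"dy":-0.027,"dz":0.0505,"wx":15,"wy":1.3,"wz":0},
    {"claw":0,"dx":0.003,"dy":-0.033,"dz":0.0575,"wx":17.5,"wy":1.5,"wz":0},
    {"claw":0,"dx":0.0034,"dy":-0.039,"dz":0.064,"wx":20,"wy":1.8,"wz":0},
    {"claw":0,"dx":0.0034,"dy":-0.039,"dz":0.064,"wx":20,"wy":1.8,"wz":0},
    {"claw":0,"dx":0.0034,"dy":-0.039,"dz":0.064,"wx":20,"wy":1.8,"wz":0},
  ],
)

```text
time: 6.38
eef_pos: [0.5038, -0.0883, 0.1495]
ee_rot: [-179.9, -20.1, 95.1]
force: [-0.3, 0.3, -5.3]
grip_width: 0.0229
gripper_force: 59.0
```

```bash
python3 - <<'E'
from h import *
s=eyes.snapshot("scene"); save(s,"t20.png")
cv2.imwrite("pics/t20.png",cv2.resize(s["pixels"][110:250,130:330,::-1],(700,490),interpolation=2))
W=cloud(s);hsv=cv2.cvtColor(s["pixels"],cv2.COLOR_RGB2HSV).astype(int)
m=(hsv[...,0]>=20)&(hsv[...,0]<=30)&(hsv[...,1]>170)&(hsv[...,2]>130)&(s["range_z"]>0)
r=np.zeros_like(m);r[120:215,200:300]=1
P=W[m&r]; y=P[:,1]
for lo in np.arange(-.18,.08,.02):
    k=(y>lo)&(y<lo+.02)
    if k.sum()>2: print(round(lo+.01,2),k.sum(),P[k].mean(0).round(4),P[k][:,2].max().round(3))
E
```

```text
-0.17 8 [ 0.5155 -0.162   0.0698] 0.102
-0.15 73 [ 0.5132 -0.1499  0.0645] 0.075
-0.13 64 [ 0.5117 -0.1307  0.069 ] 0.082
-0.11 64 [ 0.5104 -0.1097  0.0739] 0.093
-0.09 49 [ 0.5123 -0.0907  0.0789] 0.094
-0.07 7 [ 0.5061 -0.0745  0.0751] 0.135
-0.05 51 [ 0.5027 -0.0495  0.1061] 0.113
-0.03 53 [ 0.4989 -0.03    0.1122] 0.121
-0.01 46 [ 0.4992 -0.0105  0.1214] 0.127
0.01 4 [0.5017 0.0048 0.1196] 0.128
```

View pics/t20.png

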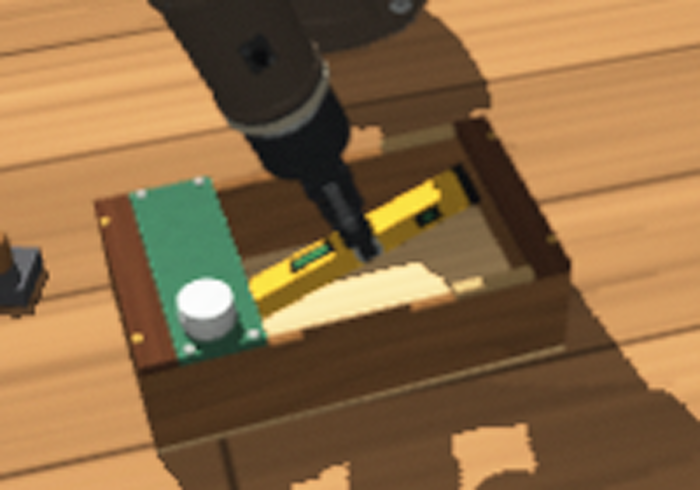

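At a 20° slant the level hangs freely (force ≈ its weight), with the free end out at px ~460,185 and the other end under the tray. I'll steepen to 33°, draw along the level's axis, then lift.

Emit:
servo_tool(
  commands=[
    {"claw":0,"dx":0.0003,"dy":-0.0035,"dz":0.007,"wx":2.5,"wy":0.2,"wz":0},
    {"claw":0,"dx":0.0006,"dy":-0.0067,"dz":0.014,"wx":5,"wy":0.45,"wz":0},
    {"claw":0,"dx":0.0009,"dy":-0.0103,"dz":0.02,"wx":7.5,"wy":0.65,"wz":0},
    {"claw":0,"dx":0.0012,"dy":-0.0136,"dz":0.0255,"wx":10,"wy":0.9,"wz":0},
    {"claw":0,"dx":0.0013,"dy":-0.0153,"dz":0.0325,"wx":13,"wy":1.15,"wz":0},
    {"claw":0,"dx":0.0013,"dy":-0.0153,"dz":0.0325,"wx":13,"wy":1.15,"wz":0},
    {"claw":0,"dx":0.0006,"dy":-0.007,"dz":0.038,"wx":13,"wy":1.15,"wz":0},
    {"claw":0,"dx":-0.0005,"dy":0.006,"dz":0.0465,"wx":13,"wy":1.15,"wz":0},
    {"claw":0,"dx":-0.0017,"dy":0.02,"dz":0.0555,"wx":13,"wy":1.15,"wz":0},
    {"claw":0,"dx":-0.003,"dy":0.035,"dz":0.065,"wx":13,"wy":1.15,"wz":0},
    {"claw":0,"dx":-0.0043,"dy":0.05,"dz":0.075,"wx":13,"wy":1.15,"wz":0},
    {"claw":0,"dx":-0.006,"dy":0.067,"dz":0.0855,"wx":13,"wy":1.15,"wz":0},
    {"claw":0,"dx":-0.006,"dy":0.067,"dz":0.0855,"wx":13,"wy":1.15,"wz":0},
  ],
)

```text
time: 8.05
eef_pos: [0.4981, -0.0199, 0.2365]
ee_rot: [179.9, -33.2, 95.3]
force: [0.7, -0.3, -4.0]
grip_width: 0.023
gripper_force: 59.1
```

```bash
python3 - <<'E'
from h import *
s=eyes.snapshot("scene")
cv2.imwrite("pics/draw.png",cv2.resize(s["pixels"][80:250,130:370,::-1],(720,510),interpolation=2))
E
```

```text
(no output)
```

View pics/draw.png

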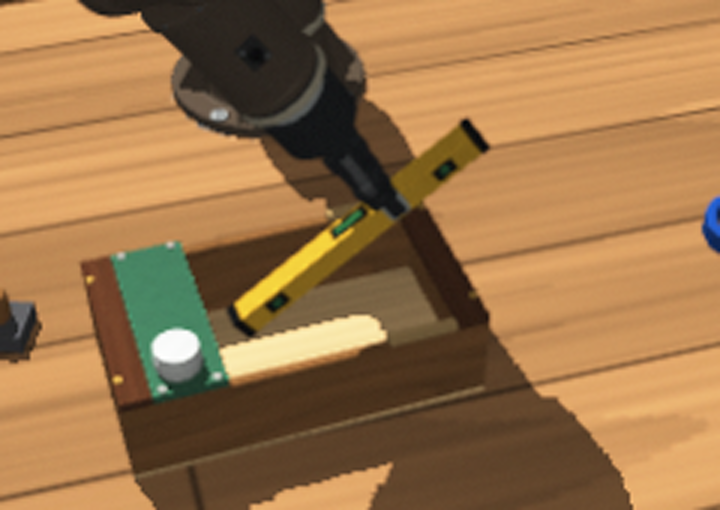

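The level is slanting and its low black end (px ~243,320) has come out from under the tray edge, so I'll lift straight up.

Emit:
servo_tool(
  commands=[
    {"claw":0,"dx":0,"dy":0.005,"dz":0.015,"wx":0,"wy":0,"wz":0},
    {"claw":0,"dx":0,"dy":0.01,"dz":0.035,"wx":0,"wy":0,"wz":0},
    {"claw":0,"dx":0,"dy":0.01,"dz":0.06,"wx":0,"wy":0,"wz":0},
    {"claw":0,"dx":0,"dy":0.01,"dz":0.085,"wx":0,"wy":0,"wz":0},
    {"claw":0,"dx":0,"dy":0.01,"dz":0.11,"wx":0,"wy":0,"wz":0},
    {"claw":0,"dx":0,"dy":0.01,"dz":0.13,"wx":0,"wy":0,"wz":0},
    {"claw":0,"dx":0,"dy":0.01,"dz":0.145,"wx":0,"wy":0,"wz":0},
    {"claw":0,"dx":0,"dy":0.01,"dz":0.15,"wx":0,"wy":0,"wz":0},
    {"claw":0,"dx":0,"dy":0.01,"dz":0.15,"wx":0,"wy":0,"wz":0},
    {"claw":0,"dx":0,"dy":0.01,"dz":0.15,"wx":0,"wy":0,"wz":0},
    {"claw":0,"dx":0,"dy":0.01,"dz":0.15,"wx":0,"wy":0,"wz":0},
    {"claw":0,"dx":0,"dy":0.01,"dz":0.15,"wx":0,"wy":0,"wz":0},
  ],
)

```text
time: 9.6
eef_pos: [0.4981, -0.0117, 0.3851]
ee_rot: [-179.9, -33.1, 95.0]
force: [0.6, -0.3, -4.9]
grip_width: 0.0228
gripper_force: 59.2
```

```bash
python3 - <<'E'
from h import *
s=eyes.snapshot("scene"); save(s,"end.png")
W=cloud(s);hsv=cv2.cvtColor(s["pixels"],cv2.COLOR_RGB2HSV).astype(int)
m=(hsv[...,0]>=20)&(hsv[...,0]<=30)&(hsv[...,1]>170)&(hsv[...,2]>110)&(s["range_z"]>0)
m[:60]=0;m[:,:180]=0;m[:,360:]=0
P=W[m]; P=P[(P[:,2]>.12)&(abs(P[:,0]-.5)<.05)]; print(len(P),P[P[:,1].argmin()],P[P[:,1].argmax()],P[:,2].min())
E
```

```text
1010 [ 0.51072651 -0.13349686  0.24481239] [0.49890527 0.10449462 0.37212945] 0.2218242321663361
```

View pics/end.png

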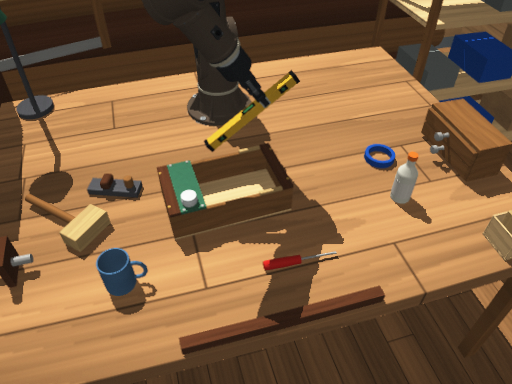

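The level is held well above the box: its low end (px ~212,145) is at about 0.22 m, and the bystanders haven't moved. I'm handing it in.

```bash
python3 -c "
from plant import order
print(order.sign_off())"
```

```text
the job is handed in; nothing more can be done
None
```

The level was drawn out on the slant from under the tray and is held still, its lowest measured point about 12 cm above the tray top, and the bystanders look unmoved; the job was handed in at about 9.7 s, with no verdict returned.

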